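# Turn the weighing pan to the preserving jar and hold it level

### The arm

A 6-joint arm with a two-finger parallel gripper is mounted at the origin on the work surface. World frame = base frame: x ahead of the robot, y to its left, z up, the work surface at z = 0. Lengths are in m, angles in rad, forces in N, time in s.
With the tool pointing down it reaches from about 0.3 to 0.875 m from the base axis. Payload 6.4 kg.
Tool frame: the origin (TCP) lies between the finger pads, 19 mm behind the fingertips; this is the grasp point; z points along the fingers, y is the line along which they close (so a half turn about z gives the same grasp; the last joint's range is limited). The gripper opens to 85 mm and grips with 20 to 120 N. Pads are 22 mm wide; open, the fingers measure 114 mm over their backs; the gripper's body (76 mm by 85 mm) begins 54 mm behind the grasp point. The pads swing forward as they close: fully open they stand 13 mm farther back than shut.
Start: joints at [-1.555, 0.181, 1.607, -0, 1.354, -0.206], TCP at [0.127, -0.561, 0.25] pointing down, gripper open.
Joint ranges: [-2.99, 2.99], [-0.89, 2.07], [0.3, 2.58], [-1.14, 4.28], [0, 2.63], [-3.12, 3.12]. Speed limits (rad/s): [2.57, 2.57, 3.01, 3.14, 3.14, 3.14].

### API

Orientations are given as a unit quaternion [w, x, y, z].
In Python, from bench import * gives the robot as it stands. The module is installed in compiled form; this text tells all that it offers.
- The arm moves only by the tool arm_command, never from a script. Its arguments are lists of equal length, an entry for each row: "dp": the shift along the tool's x, y, z in units of 0.25 m (1.0 is 0.25 m), a list of three; "turn": the turn, a rotation vector about the tool's x, y, z in units of 30 degrees (1.0 is 30 degrees), a list of three; "jaw": the opening, from 0 (shut) to 1 (fully open). A call has 1 to 5 rows; each row is the pose to reach, as a shift and turn from the pose commanded when the call began, along the tool's axes at that moment; what a row does not reach only later rows make up. A row lasts 1/8 s, in which the tool goes at most 62.5 mm and 10.7 degrees, less where a joint would pass 70% of its speed; a pose out of reach is approached as far as the arm can. A call with a number of a shift or a turn outside -1 to 1 is refused whole. A call with a gripper value outside its range is refused whole. The fingers move at their own pace and stop on an object; the grip force is fixed at half the most. Time passes only in rows, so rows that repeat a pose let the fingers close. It gives the time, the measured TCP pose, the force, the opening and the grip force at its end, in the units of the state.
- get_obs(): the state, without advancing time (a new reading comes with each control period).
- camera(name): name is "scene" or "top"; returns the picture (420x560x3 uint8, blue, green, red); there is no depth.
- get_calibration(name): a dict with "camera_matrix" (3x3 intrinsics, pixels), "R" (3x3) and "t" (3): a world point X has camera coordinates R X + t. Camera axes: x right, y down, z forward; pixel columns grow to the right and rows downward; lengths in m; the calibration is good to about 2 mm. A picture is of the moment at which its call begins. get_calibration takes no time and is no camera call.
- hand_in(): hands the job in; it is judged then, once.
The state is a dict: "time_s": time; "q": joint angles; "dq": joint speeds; "joint_efforts": joint torques, N m; "eef_pos": TCP position; "eef_rot": TCP orientation; "wrist_force": force on the tool from outside, world axes, zero at the start; "torque": the same for the moment, N m; "opening": opening from 0.0 (shut) to 1.0 (fully open); "grasp_force": force on a finger pad.
Only numpy, scipy, OpenCV 4.12 (cv2) and the standard library are available. Lean on these libraries where they do the work, as an engineer would, in place of code of your own. Each camera call takes 0.05 s, during which the arm holds its last target. There are 200 camera calls.

### The job

The lime in the weighing pan has been weighed and goes into the open preserving jar next. Take the pan by its handle, lift it off the scale and turn it about a quarter turn so that its pouring lip points straight away from you (straight across the counter), with the tip of the lip close above the middle of the open jar's mouth. Keep the pan level and the lime in its middle all the way, leave the jar, the scale and the other things standing where they are, and finish still holding the pan there in the air, level and still, ready to tip.

Things in the scene. Friction and masses are not known exactly. Their poses are not given: they have to be found in the camera images.
- scale: flat white kitchen scale, 190 x 160 x 36 mm, about 0.9 kg, loose; on it a round platform, 124 mm diameter, top 49 mm above the counter, with a 4 mm high steel ring in which the pan's foot sits with 5 mm play all round. Origin: under the platform's centre, at counter level; edges at x = -115 (display side, towards the robot) and +75 mm, y = -80 and +80 mm
- pan: round dished steel weighing pan, 157 mm over the rim, 26 mm high, flat foot of 90 mm diameter, pouring lip at its +x side, straight black handle at its -x side, about 0.22 kg; starts on the scale. Origin: centre of the foot's underside; x from handle to lip, z up. Inside it is lowest in the middle (4 mm above the underside) and rises evenly, ever steeper, to the rim
- pan_grip (a point): middle of the handle, 125 mm from the pan's centre and 24 mm above the foot's underside. The handle is a level rounded bar, 22 mm wide (along the pan's y), 16 mm high, from 90 to 170 mm from the pan's centre; only air beside and below it, down to the counter. Take it across its width from above; the weight hangs to one side, so grip firmly (about 40 N)
- pan_lip (a point): middle of the tip of the pouring lip (a short tongue, 48 mm wide, with low cheeks), 95 mm from the pan's centre (+x), 29 mm above the foot's underside
- pan_mid (a point): point on the pan's axis, 25 mm above the foot's underside: where the lime's centre is when it lies in the middle of the pan
- lime: round green lime, 42 mm diameter, about 45 g, lying loose in the middle of the pan; it rolls if the pan is tilted or jerked. Origin: its centre (its axes mean nothing)
- jar: open clip-top glass preserving jar, 98 mm diameter, 115 mm high, about 0.55 kg, loose, four limes inside; its lid hangs down behind it (to 71 mm from its axis), its wire clip in front (to 54 mm). One of three vessels in a row at the back of the counter, about 150 mm apart; its place varies. Origin: centre of its underside; z up, x straight away from the robot, towards its lid
- jar_mouth (a point): centre of the jar's open mouth, level with its rim, 115 mm above the counter; the mouth is 82 mm across inside
- canister: closed steel canister with a lid and knob, 86 mm diameter, 146 mm high, one of the row of three; leave alone. Origin: centre of its underside
- bean_jar: closed glass jar of brown beans with a wooden lid, 86 mm diameter, 137 mm high, one of the row of three; leave alone. Origin: centre of its underside
- mill: dark wooden pepper mill, 54 mm diameter, 158 mm high, to the robot's right; leave alone. Origin: centre of its underside
- tin: food tin, 74 mm diameter, 110 mm high, to the robot's left; leave alone. Origin: centre of its underside
Mind the look-alikes: they are no part of the job. Several things have the shape of the scale; the one meant has the colours described above.

How it is judged:
By the outcome, as a careful person would: the job done as asked, in the order asked, and still so for the second after the job is handed in, while the arm keeps its last pose, push and grip.
It also fails if it takes over 64 s, if anything falls off the work surface, if the arm or the gripper's body presses on something with over 40 N, if the wrist force passes 120 N, or if a joint passes its speed limit or range.

## Working session

There is one attempt and no reset: what is moved stays moved. The work goes in short steps, Python scripts to look and compute and a tool call to move; the robot and the scene stay as the last step left them, time stands still between calls to the robot, and variables do not carry over. Pictures are saved under pics/ and viewed, at most 10 in all, crops included, and the job is handed in when it is done.

Besides the shell and the picture viewer there is one more tool, called after "Emit:" as name(argument=value, ...) on one line, values as JSON. arm_command: Moves the arm, as the interface text tells. Its arguments: {"type":"object","properties":{"dp":{"type":"array"},"turn":{"type":"array"},"jaw":{"type":"array"}},"required":["dp","turn","jaw"]}

```bash
mkdir -p pics; python3 - <<'E'
from bench import *
import cv2,numpy as np
for n in("scene","top"):
    cv2.imwrite(f"pics/{n}0.png",camera(n)); c=get_calibration(n); print(n,np.round(c["camera_matrix"],1).tolist(),np.round(c["R"],3).tolist(),np.round(c["t"],3).tolist())
print(get_obs())
E
```

```text
scene [[478.5, 0.0, 273.4], [0.0, 478.5, 207.7], [0.0, 0.0, 1.0]] [[-0.739, 0.674, -0.003], [0.353, 0.383, -0.853], [-0.573, -0.632, -0.521]] [0.389, -0.081, 1.547]
top [[473.9, 0.0, 286.8], [0.0, 473.9, 206.6], [0.0, 0.0, 1.0]] [[0.015, -1.0, -0.003], [-0.973, -0.013, -0.232], [0.232, 0.006, -0.973]] [-0.008, 0.55, 1.235]
{'time_s': 0.1, 'q': array([-1.55531210e+00,  1.81505414e-01,  1.60789644e+00, -7.46789850e-06,
        1.35381171e+00, -2.06299219e-01]), 'dq': array([ 0.00142188, -0.00187508, -0.00337637, -0.00038196,  0.00026178,
        0.00106574]), 'joint_efforts': array([ 3.15623074e-04, -4.45878339e+01, -3.52236807e+01, -3.22547530e-04,
        4.21422141e-03,  1.35781144e-05]), 'eef_pos': array([ 0.12649053, -0.5604348 ,  0.24915808]), 'eef_rot': array([-8.07112703e-04,  9.93857395e-01,  1.10665357e-01,  7.35767072e-05]), 'wrist_force': array([-0.01985494,  0.25270186,  0.36949762]), 'torque': array([-0.04166448, -0.02843973,  0.08445082]), 'grasp_force': 0.0, 'opening': 0.9938855469362854}
```

View pics/scene0.png

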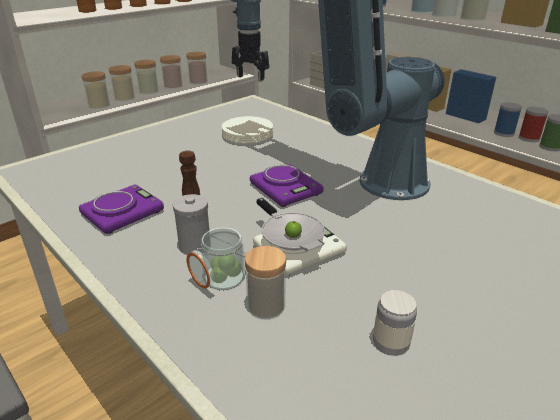

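View pics/top0.png

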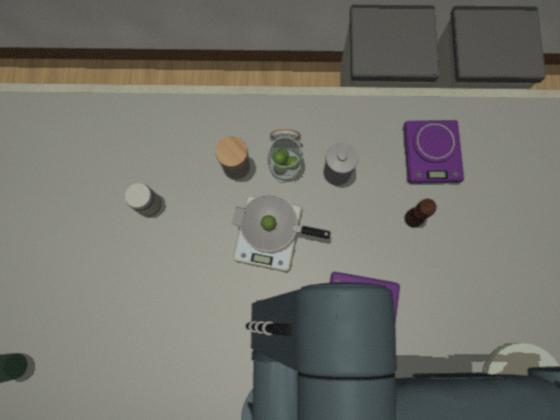

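The top view shows the pan centre at about (268,223), the handle from (302,231) to (330,234) pointing right, the lip at about (240,215), and the jar at about (285,160) between the bean jar and the canister. I'll enlarge crops to measure more closely.

```bash
python3 - <<'E'
import cv2
a=cv2.imread("pics/top0.png")[110:260,200:360]; cv2.imwrite("pics/topc.png",cv2.resize(a,None,fx=5,fy=5*0.8*0+5*0+4,interpolation=2) if 0 else cv2.resize(a,(640,600),interpolation=2))
b=cv2.imread("pics/scene0.png")[180:320,170:350]; cv2.imwrite("pics/scenec.png",cv2.resize(b,(720,560),interpolation=2))
E
```

```text
(no output)
```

View pics/topc.png

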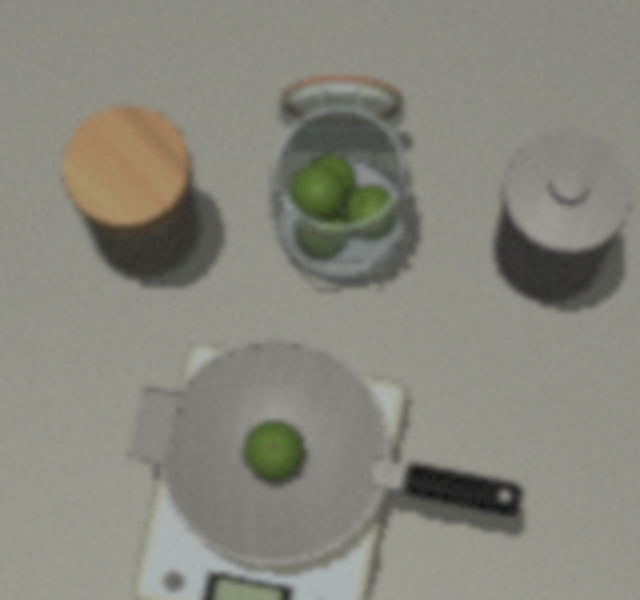

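View pics/scenec.png

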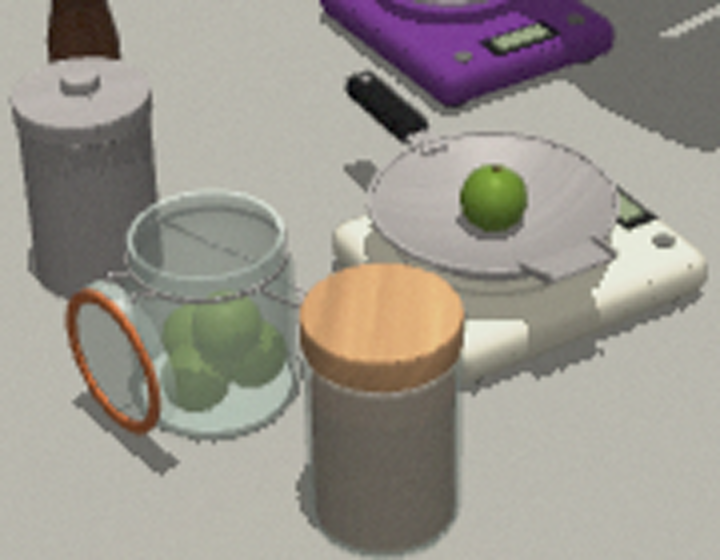

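The crops (4x) give these positions:

| Point | Top crop | Scene crop |
|---|---|---|
| Lime | (274,451) | (493,197) |
| Handle tip | (521,497) | (353,82) |
| Lip tip middle | (138,424) | (579,267) |
| Jar rim centre | (342,172) | (207,234) |

Next I'll triangulate them.

```bash
cat > h.py <<'E'
from bench import *
import cv2,numpy as np
C={n:get_calibration(n) for n in("scene","top")}
P={n:np.array(c["camera_matrix"])@np.c_[c["R"],np.reshape(c["t"],(3,1))] for n,c in C.items()}
def proj(n,X): v=P[n]@np.r_[X,1]; return v[:2]/v[2]
def tri(t,s):
    X=cv2.triangulatePoints(P["top"],P["scene"],np.float64(t).reshape(2,1),np.float64(s).reshape(2,1))[:,0]; X=X[:3]/X[3]
    return X, np.r_[proj("top",X)-t,proj("scene",X)-s]
def plane(n,uv,z):
    A=np.c_[P[n][:,:2],P[n][:,2]*z+P[n][:,3]]; H=np.linalg.inv(A)@np.r_[uv,1]; return H[:2]/H[2]
E
python3 - <<'E'
from h import *
np.set_printoptions(precision=4,suppress=True)
T=lambda u,v:np.array([u/4+200-.4,v/4+110-.4]); S=lambda u,v:np.array([u/4+170-.4,v/4+180-.4])
for n,t,s,z in[("lime",(274,451),(493,197),.074),("htip",(521,497),(353,82),.073),("hblack0",(407,479),(423,135),.073),("lip",(138,424),(579,267),.078),("mouth",(342,172),(207,234),.115),("rimc",(275,454),(494,205),.075),("canlid",(567,190),(82,97),.13),("beanlid",(127,165),(383,312),.137)]:
    print(n,*tri(T(*t),S(*s)),"|",plane("top",T(*t),z),plane("scene",S(*s),z))
E
```

```text
lime [0.5043 0.0485 0.0733] [ 0.2292 -0.1968  0.3193  0.0449] | [0.5036 0.0491] [0.5055 0.0486]
htip [ 0.4753 -0.1183  0.0723] [ 0.2327 -0.224   0.305   0.0588] | [ 0.4746 -0.1176] [ 0.4765 -0.1182]
hblack0 [ 0.4853 -0.0399  0.0703] [-0.4129  0.3733 -0.5535 -0.0944] | [ 0.4858 -0.0409] [ 0.4874 -0.0354]
lip [0.5217 0.1398 0.077 ] [ 0.5855 -0.4717  0.848   0.0921] | [0.5201 0.1412] [0.5239 0.1392]
mouth [0.6904 0.0052 0.1113] [ 0.2031 -0.2116  0.3339  0.0769] | [0.6885 0.0057] [0.6939 0.0089]
rimc [0.5034 0.0483 0.0668] [ 0.1576 -0.1351  0.2197  0.0309] | [0.5013 0.0483] [0.5123 0.0564]
canlid [ 0.673 -0.145  0.129] [ 0.0746 -0.0867  0.116   0.0328] | [ 0.6724 -0.1447] [ 0.674  -0.1438]
beanlid [0.6847 0.149  0.1338] [-0.0156  0.0142 -0.0263 -0.0045] | [0.6835 0.1486] [0.6874 0.1523]
```

The triangulation is consistent: the heights are 73/72/77/111 mm, and the lip and handle tip lie 93 and 169 mm from the pan centre, against 95 and 170 given. The pan centre is (0.504,0.048), the lip heading is 79.8°, and the mouth is (0.690,0.006). The grip point is (0.482,-0.075). I'll approach high first and then turn.

Emit:
arm_command(dp=[[0.12,-0.105,0],[0.24,-0.21,0],[0.36,-0.315,0],[0.48,-0.42,0],[0.605,-0.527,0]], turn=[[0,0,0],[0,0,0],[0,0,0],[0,0,0],[0,0,0]], jaw=[0.65,0.65,0.65,0.65,0.65])

```text
time_s: 0.72
eef_pos: [0.2456, -0.3978, 0.2496]
eef_rot: [-0.0, 0.994, 0.11, -0.0]
wrist_force: [0.2, 0.3, -0.5]
opening: 0.652
grasp_force: 0.0
```

Emit:
arm_command(dp=[[0.12,-0.105,0],[0.24,-0.21,0],[0.36,-0.315,0],[0.48,-0.42,0],[0.605,-0.527,0]], turn=[[0,0,0],[0,0,0],[0,0,0],[0,0,0],[0,0,0]], jaw=[0.65,0.65,0.65,0.65,0.65])

```text
time_s: 1.35
eef_pos: [0.3641, -0.2361, 0.2498]
eef_rot: [-0.0, 0.994, 0.111, -0.0]
wrist_force: [0.4, -0.3, -0.4]
opening: 0.648
grasp_force: 0.0
```

Emit:
arm_command(dp=[[0.12,-0.105,0],[0.24,-0.21,0],[0.36,-0.315,0],[0.48,-0.42,0],[0.605,-0.527,0]], turn=[[0,0,0],[0,0,0],[0,0,0],[0,0,0],[0,0,0]], jaw=[0.65,0.65,0.65,0.65,0.65])

```text
time_s: 1.98
eef_pos: [0.4826, -0.0743, 0.2497]
eef_rot: [-0.0, 0.994, 0.111, -0.0]
wrist_force: [0.2, 0.3, 0.2]
opening: 0.65
grasp_force: 0.0
```

Emit:
arm_command(dp=[[0,0,0],[0,0,0],[0,0,0],[0,0,0],[0,0,0]], turn=[[0,0,-0.2],[0,0,-0.4],[0,0,-0.6],[0,0,-0.745],[0,0,-0.745]], jaw=[0.65,0.65,0.65,0.65,0.65])

```text
time_s: 2.6
eef_pos: [0.4819, -0.0754, 0.2496]
eef_rot: [-0.0, 0.954, 0.301, -0.0]
wrist_force: [-0.5, 1.0, 0.8]
opening: 0.648
grasp_force: 0.0
```

Emit:
arm_command(dp=[[0,0,0],[0,0,0],[0,0,0],[0,0,0],[0,0,0]], turn=[[0,0,-0.2],[0,0,-0.4],[0,0,-0.6],[0,0,-0.745],[0,0,-0.745]], jaw=[0.65,0.65,0.65,0.65,0.65])

```text
time_s: 3.22
eef_pos: [0.482, -0.0755, 0.2498]
eef_rot: [-0.0, 0.878, 0.479, -0.0]
wrist_force: [0.7, -0.4, 0.3]
opening: 0.651
grasp_force: 0.0
```

Emit:
arm_command(dp=[[0,0,0],[0,0,0],[0,0,0],[0,0,0],[0,0,0]], turn=[[0,0,-0.2],[0,0,-0.4],[0,0,-0.6],[0,0,-0.745],[0,0,-0.745]], jaw=[0.65,0.65,0.65,0.65,0.65])

```text
time_s: 3.85
eef_pos: [0.4821, -0.0755, 0.2499]
eef_rot: [-0.0, 0.768, 0.64, -0.0]
wrist_force: [-0.0, -0.1, -0.2]
opening: 0.654
grasp_force: 0.0
```

```bash
cat >> h.py <<'E'
from scipy.spatial.transform import Rotation as Ro
def st():
    o=get_obs(); w,x,y,z=o["eef_rot"]; R=Ro.from_quat([x,y,z,w]); return o,R
def need(p,yaw):  # target TCP position, heading (deg) of tool x with tool down
    o,R=st(); G=Ro.from_euler("z",yaw,degrees=True)*Ro.from_euler("x",180,degrees=True)
    print("t",o["time_s"],"pos",np.round(o["eef_pos"],4),"R",np.round(R.as_matrix().ravel(),3),"open",round(o["opening"],3),"gf",round(o["grasp_force"],1),"F",np.round(o["wrist_force"],1),"M",np.round(o["torque"],2),"q6",round(o["q"][5],2))
    print("dp",np.round(R.inv().apply(np.array(p)-o["eef_pos"])/.25,3),"turn",np.round((R.inv()*G).as_rotvec(degrees=True)/30,4))
E
python3 -c "
from h import *
need([.4829,-.073,.073],79.8)
cv2.imwrite('pics/s1.png',cv2.resize(camera('scene')[120:300,190:370],(720,600*6//5*1//1 if 0 else 600)))"
```

```text
t 3.85 pos [ 0.4821 -0.0755  0.2499] R [ 0.181  0.984 -0.     0.984 -0.181  0.     0.    -0.    -1.   ] open 0.654 gf 0.0 F [-0.  -0.1 -0.2] M [ 0.02  0.05 -0.01] q6 -0.22
dp [0.01  0.001 0.708] turn [-0.0004 -0.0001 -0.0068]
```

Emit:
arm_command(dp=[[0,0,0.1],[0,0,0.2],[0.01,0,0.3],[0.01,0,0.4],[0.01,0,0.48]], turn=[[0,0,0],[0,0,0],[0,0,0],[0,0,0],[0,0,0]], jaw=[0.65,0.65,0.65,0.65,0.65])

```text
time_s: 4.53
eef_pos: [0.4823, -0.0729, 0.1289]
eef_rot: [-0.0, 0.768, 0.64, -0.0]
wrist_force: [0.1, 0.3, 0.5]
opening: 0.653
grasp_force: 0.0
```

```bash
python3 -c "
from h import *
need([.4829,-.073,.073],79.8)
a=cv2.resize(camera('scene')[150:270,220:360],(560,480),interpolation=2);b=cv2.resize(camera('top')[200:300,250:310],(240,400))
cv2.imwrite('pics/s1.png',np.hstack([a,np.vstack([b,np.zeros((80,240,3),np.uint8)])]))"
```

```text
t 4.525 pos [ 0.4823 -0.0729  0.1289] R [ 0.181  0.984 -0.001  0.984 -0.181  0.     0.    -0.001 -1.   ] open 0.653 gf 0.0 F [0.1 0.3 0.5] M [ 0.02  0.02 -0.01] q6 -0.21
dp [0.    0.003 0.224] turn [-0.0015 -0.0004 -0.0069]
```

View pics/s1.png

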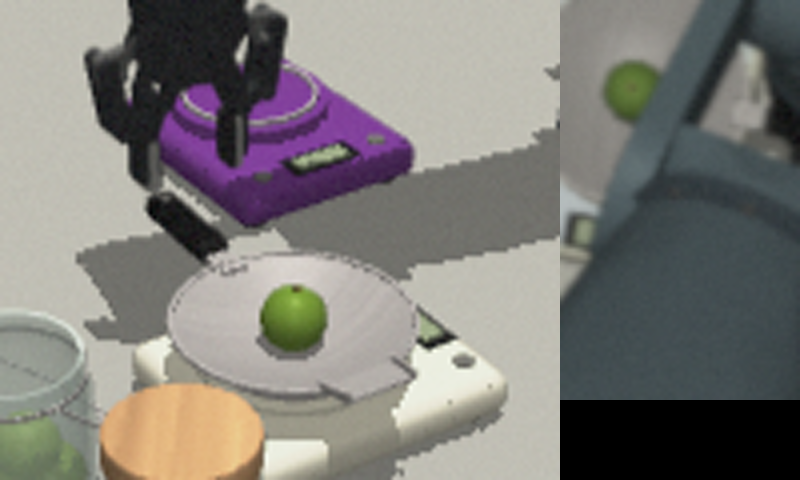

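The fingers straddle the handle: the pads are at crop (150,180) and (235,160), and the handle's middle at (187,227) lies directly below them. I'll descend and close.

Emit:
arm_command(dp=[[0,0,0.06],[0,0.001,0.12],[0,0.002,0.17],[0,0.003,0.21],[0,0.003,0.222]], turn=[[0,0,0],[0,0,0],[0,0,0],[0,0,0],[0,0,0]], jaw=[0.65,0.65,0.65,0.65,0.65])

```text
time_s: 5.25
eef_pos: [0.483, -0.0731, 0.0737]
eef_rot: [-0.001, 0.767, 0.641, -0.0]
wrist_force: [0.1, 0.4, 0.1]
opening: 0.65
grasp_force: 0.0
```

Emit:
arm_command(dp=[[0,0,0],[0,0,0],[0,0,0],[0,0,0],[0,0,0]], turn=[[0,0,0],[0,0,0],[0,0,0],[0,0,0],[0,0,0]], jaw=[0.55,0.45,0.4,0.35,0.32])

```text
time_s: 5.88
eef_pos: [0.4835, -0.0732, 0.0746]
eef_rot: [0.0, 0.767, 0.641, 0.0]
wrist_force: [0.4, 0.2, -0.7]
opening: 0.317
grasp_force: 0.0
```

Emit:
arm_command(dp=[[0,0,0],[0,0,0],[0,0,0],[0,0,0],[0,0,0]], turn=[[0,0,0],[0,0,0],[0,0,0],[0,0,0],[0,0,0]], jaw=[0.3,0.28,0.26,0.24,0.22])

```text
time_s: 6.5
eef_pos: [0.4833, -0.0733, 0.0746]
eef_rot: [-0.0, 0.767, 0.641, -0.0]
wrist_force: [-0.7, -0.5, 0.7]
opening: 0.245
grasp_force: 58.9
```

Emit:
arm_command(dp=[[0,0,0],[0,0,0],[0,0,0],[0,0,0],[0,0,0]], turn=[[0,0,0],[0,0,0],[0,0,0],[0,0,0],[0,0,0]], jaw=[0.2,0.15,0.1,0,0])

```text
time_s: 7.12
eef_pos: [0.4834, -0.0733, 0.0745]
eef_rot: [0.0, 0.767, 0.641, -0.0]
wrist_force: [-2.6, -0.5, 1.1]
opening: 0.243
grasp_force: 59.0
```

```bash
python3 -c "
from h import *
need([.4829,-.073,.073],79.8)
cv2.imwrite('pics/s2.png',cv2.resize(camera('scene')[150:270,220:360],(560,480),interpolation=2))"
```

```text
t 7.125 pos [ 0.4834 -0.0733  0.0745] R [ 0.178  0.984 -0.     0.984 -0.178 -0.    -0.    -0.    -1.   ] open 0.243 gf 59.0 F [-2.6 -0.5  1.1] M [-0.05  0.25  0.13] q6 -0.21
dp [ 0.001 -0.002  0.006] turn [-0.0001  0.0001 -0.0013]
```

View pics/s2.png

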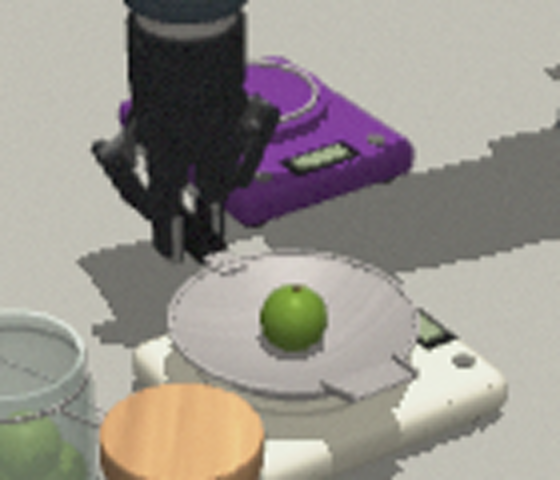

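The handle is gripped (opening 0.243 is about 21 mm, 59 N) and the lime is still central. I'll lift gently.

Emit:
arm_command(dp=[[0,0,-0.003],[0,0,-0.01],[0,0,-0.02],[0,0,-0.035],[0,0,-0.05]], turn=[[0,0,0],[0,0,0],[0,0,0],[0,0,0],[0,0,0]], jaw=[0,0,0,0,0])

```text
time_s: 7.8
eef_pos: [0.4834, -0.0732, 0.0873]
eef_rot: [0.0, 0.767, 0.641, 0.0]
wrist_force: [-0.3, 0.7, -1.8]
opening: 0.245
grasp_force: 58.7
```

Emit:
arm_command(dp=[[0,0,-0.012],[0,0,-0.02],[0,0,-0.026],[0,0,-0.029],[0,0,-0.03]], turn=[[0,0,0],[0,0,0],[0,0,0],[0,0,0],[0,0,0]], jaw=[0,0,0,0,0])

```text
time_s: 8.43
eef_pos: [0.4833, -0.0732, 0.0945]
eef_rot: [-0.0, 0.767, 0.641, -0.0]
wrist_force: [-0.1, -0.2, -2.7]
opening: 0.247
grasp_force: 58.7
```

```bash
python3 -c "
from h import *
need([.4829,-.073,.15],79.8)
cv2.imwrite('pics/s3.png',cv2.resize(np.hstack([camera('scene')[130:270,210:350],camera('top')[140:280,220:320]]),None,fx=3.3,fy=3.3,interpolation=2))"
```

```text
t 8.425 pos [ 0.4833 -0.0732  0.0945] R [ 0.178  0.984 -0.     0.984 -0.178  0.     0.    -0.    -1.   ] open 0.247 gf 58.7 F [-0.1 -0.2 -2.7] M [-0.28  0.06 -0.01] q6 -0.21
dp [ 0.001 -0.002 -0.222] turn [-0.0002 -0.     -0.0014]
```

View pics/s3.png

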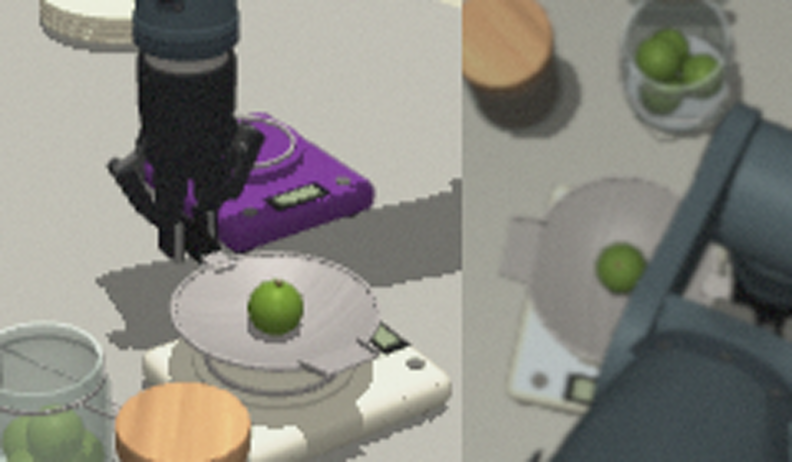

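The pan is clear of the scale and the lime looks central. I'll check level by triangulating the lip (scene crop (350,357), top crop (508,249)) and the lime (scene crop (276,307), top crop (620,268)).

```bash
python3 -c "
from h import *
S=lambda u,v:np.array([u/3.3+210-.35,v/3.3+130-.35]);T=lambda u,v:np.array([(u-462)/3.3+220-.35,v/3.3+140-.35])
for t,s in[((508,249),(350,357)),((620,268),(276,307))]: print(*tri(T(*t),S(*s)))
"
```

```text
[0.51794694 0.13886848 0.09907354] [ 0.48166842 -0.38718072  0.69028366  0.07497539]
[0.50437449 0.04938623 0.09208413] [ 0.1786457  -0.15354801  0.24757182  0.03504353]
```

The pan is level within about 1°: the lip is at 99 mm where 98 is expected, and the lime is on the pan's axis. I'll lift on to a TCP height of about 0.150, then swing about the pan's own centre.

Emit:
arm_command(dp=[[0,0,-0.01],[0,0,-0.03],[0,0,-0.055],[0,0,-0.085],[0,0,-0.115]], turn=[[0,0,0],[0,0,0],[0,0,0],[0,0,0],[0,0,0]], jaw=[0,0,0,0,0])

```text
time_s: 9.15
eef_pos: [0.4835, -0.0733, 0.124]
eef_rot: [0.0, 0.767, 0.641, 0.0]
wrist_force: [0.3, 0.3, -2.3]
opening: 0.25
grasp_force: 58.7
```

Emit:
arm_command(dp=[[0,0,-0.03],[0,0,-0.057],[0,0,-0.08],[0,0,-0.098],[0,0,-0.107]], turn=[[0,0,0],[0,0,0],[0,0,0],[0,0,0],[0,0,0]], jaw=[0,0,0,0,0])

```text
time_s: 9.78
eef_pos: [0.4834, -0.0732, 0.1502]
eef_rot: [0.0, 0.767, 0.641, 0.0]
wrist_force: [0.7, 0.0, -3.4]
opening: 0.242
grasp_force: 58.7
```

Emit:
arm_command(dp=[[0,-0.0043,0],[0.0002,-0.013,0],[0.0007,-0.0261,0],[0.0019,-0.0434,0],[0.0043,-0.065,0]], turn=[[0,0,0.0167],[0,0,0.05],[0,0,0.1],[0,0,0.1667],[0,0,0.25]], jaw=[0,0,0,0,0])

```text
time_s: 10.4
eef_pos: [0.4672, -0.0692, 0.1499]
eef_rot: [-0.0, 0.808, 0.589, -0.0]
wrist_force: [-0.9, 0.1, -2.7]
opening: 0.241
grasp_force: 58.7
```

Emit:
arm_command(dp=[[0.0005,-0.0226,0],[0.002,-0.0451,0],[0.0046,-0.0676,0],[0.0082,-0.0899,0],[0.0128,-0.112,0]], turn=[[0,0,0.0867],[0,0,0.1733],[0,0,0.26],[0,0,0.3467],[0,0,0.4333]], jaw=[0,0,0,0,0])

```text
time_s: 11.02
eef_pos: [0.4414, -0.0575, 0.1499]
eef_rot: [-0.0, 0.87, 0.493, -0.0]
wrist_force: [-0.1, -1.1, -3.0]
opening: 0.244
grasp_force: 58.7
```

Emit:
arm_command(dp=[[0.0005,-0.0226,0],[0.002,-0.0451,0],[0.0046,-0.0676,0],[0.0082,-0.0899,0],[0.0128,-0.112,0]], turn=[[0,0,0.0867],[0,0,0.1733],[0,0,0.26],[0,0,0.3467],[0,0,0.4333]], jaw=[0,0,0,0,0])

```text
time_s: 11.65
eef_pos: [0.4189, -0.0404, 0.1499]
eef_rot: [-0.0, 0.92, 0.391, -0.0]
wrist_force: [0.0, 0.8, -2.2]
opening: 0.246
grasp_force: 58.7
```

Emit:
arm_command(dp=[[0.0005,-0.0226,0],[0.002,-0.0451,0],[0.0046,-0.0676,0],[0.0082,-0.0899,0],[0.0128,-0.112,0]], turn=[[0,0,0.0867],[0,0,0.1733],[0,0,0.26],[0,0,0.3467],[0,0,0.4333]], jaw=[0,0,0,0,0])

```text
time_s: 12.28
eef_pos: [0.4009, -0.0187, 0.1499]
eef_rot: [-0.0, 0.959, 0.285, -0.0]
wrist_force: [-0.8, -1.1, -3.5]
opening: 0.248
grasp_force: 58.7
```

Emit:
arm_command(dp=[[0.0005,-0.0226,0],[0.002,-0.0451,0],[0.0046,-0.0676,0],[0.0082,-0.0899,0],[0.0128,-0.112,0]], turn=[[0,0,0.0867],[0,0,0.1733],[0,0,0.26],[0,0,0.3467],[0,0,0.4333]], jaw=[0,0,0,0,0])

```text
time_s: 12.9
eef_pos: [0.3882, 0.0065, 0.1499]
eef_rot: [-0.0, 0.985, 0.174, -0.0]
wrist_force: [1.0, 0.2, -2.4]
opening: 0.248
grasp_force: 58.7
```

Emit:
arm_command(dp=[[0.0005,-0.0226,0],[0.002,-0.0451,0],[0.0046,-0.0676,0],[0.0082,-0.0899,0],[0.0128,-0.112,0]], turn=[[0,0,0.0867],[0,0,0.1733],[0,0,0.26],[0,0,0.3467],[0,0,0.4333]], jaw=[0,0,0,0,0])

```text
time_s: 13.52
eef_pos: [0.3815, 0.0339, 0.1499]
eef_rot: [-0.0, 0.998, 0.062, -0.0]
wrist_force: [-0.2, -0.1, -2.9]
opening: 0.246
grasp_force: 58.7
```

Emit:
arm_command(dp=[[0.0005,-0.0226,0],[0.0016,-0.0399,0],[0.0027,-0.0521,0],[0.0035,-0.059,0],[0.004,-0.0628,0]], turn=[[0,0,0.0867],[0,0,0.1533],[0,0,0.2],[0,0,0.2267],[0,0,0.2417]], jaw=[0,0,0,0,0])

```text
time_s: 14.15
eef_pos: [0.381, 0.0493, 0.15]
eef_rot: [-0.0, 1.0, -0.0, -0.0]
wrist_force: [-0.5, 0.1, -3.4]
opening: 0.245
grasp_force: 58.7
```

```bash
python3 -c "
from h import *
need([.470,.006,.15],0)
cv2.imwrite('pics/s4.png',cv2.resize(np.hstack([camera('scene')[150:290,190:350],camera('top')[130:270,220:340]]),None,fx=2.8,fy=2.8,interpolation=2))"
```

```text
t 14.15 pos [0.381  0.0493 0.15  ] R [ 1. -0. -0. -0. -1.  0. -0. -0. -1.] open 0.245 gf 58.7 F [-0.5  0.1 -3.4] M [0.02 0.28 0.02] q6 1.39
dp [ 0.356  0.173 -0.   ] turn [-0.0001  0.0002 -0.0006]
```

View pics/s4.png

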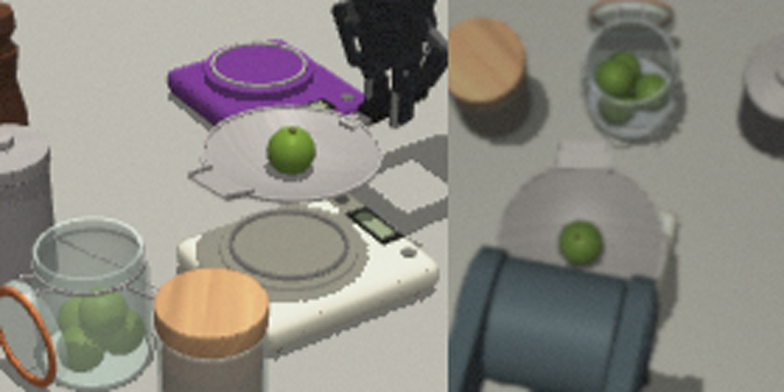

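The pan has turned, with the lip pointing away: its tip is at top crop (586,143) and scene crop (207,187). The lime is still central, at (580,243) and (291,151).

```bash
python3 -c "
from h import *
S=lambda u,v:np.array([u/2.8+190-.3,v/2.8+150-.3]);T=lambda u,v:np.array([(u-448)/2.8+220-.3,v/2.8+130-.3])
for t,s in[((586,143),(207,187)),((580,243),(291,151))]: print(*tri(T(*t),S(*s)))
t=cv2.imread('pics/top0.png')
for u in[(560,143),(612,143),(500,240),(664,240)]: print(plane('top',T(*u),.153))
"
```

```text
[0.59834689 0.04591101 0.14915226] [-0.0058576   0.00548615 -0.00876116 -0.00160009]
[0.50441178 0.04894513 0.14662479] [ 0.13421779 -0.11611738  0.18298404  0.02652388]
[0.59689795 0.0697253 ]
[0.5975502  0.02171196]
[0.50451004 0.12163625]
[ 0.50656829 -0.02716852]
```

Emit:
arm_command(dp=[[0.0017,0.0008,0],[0.0067,0.003,0],[0.0146,0.0065,0],[0.0252,0.0113,0],[0.0383,0.0171,0]], turn=[[0,0,0],[0,0,0],[0,0,0],[0,0,0],[0,0,0]], jaw=[0,0,0,0,0])

```text
time_s: 14.88
eef_pos: [0.3909, 0.0449, 0.15]
eef_rot: [0.0, 1.0, 0.0, 0.0]
wrist_force: [0.2, 0.4, -3.0]
opening: 0.248
grasp_force: 58.7
```

Emit:
arm_command(dp=[[0.0152,0.0068,0],[0.0321,0.0143,0],[0.0507,0.0226,0],[0.0705,0.0314,0],[0.0913,0.0407,0]], turn=[[0,0,0],[0,0,0],[0,0,0],[0,0,0],[0,0,0]], jaw=[0,0,0,0,0])

```text
time_s: 15.5
eef_pos: [0.4138, 0.0347, 0.15]
eef_rot: [-0.0, 1.0, 0.0, -0.0]
wrist_force: [0.9, 0.1, -2.4]
opening: 0.25
grasp_force: 58.7
```

Emit:
arm_command(dp=[[0.0214,0.0095,0],[0.0431,0.0192,0],[0.0658,0.0293,0],[0.0875,0.039,0],[0.1089,0.0485,0]], turn=[[0,0,0],[0,0,0],[0,0,0],[0,0,0],[0,0,0]], jaw=[0,0,0,0,0])

```text
time_s: 16.12
eef_pos: [0.4411, 0.0226, 0.15]
eef_rot: [-0.0, 1.0, 0.0, 0.0]
wrist_force: [-0.5, -0.3, -2.7]
opening: 0.241
grasp_force: 58.7
```

Emit:
arm_command(dp=[[0.0208,0.0093,0],[0.0406,0.0181,0],[0.0591,0.0264,0],[0.0761,0.0339,0],[0.0913,0.0407,0]], turn=[[0,0,0],[0,0,0],[0,0,0],[0,0,0],[0,0,0]], jaw=[0,0,0,0,0])

```text
time_s: 16.75
eef_pos: [0.4638, 0.0125, 0.15]
eef_rot: [-0.0, 1.0, 0.0, -0.0]
wrist_force: [1.6, 0.1, -3.5]
opening: 0.245
grasp_force: 58.7
```

Emit:
arm_command(dp=[[0.013,0.0058,0],[0.0237,0.0105,0],[0.0316,0.0141,0],[0.0365,0.0163,0],[0.0383,0.0171,0]], turn=[[0,0,0],[0,0,0],[0,0,0],[0,0,0],[0,0,0]], jaw=[0,0,0,0,0])

```text
time_s: 17.38
eef_pos: [0.4731, 0.0083, 0.15]
eef_rot: [0.0, 1.0, 0.0, -0.0]
wrist_force: [0.6, 0.1, -2.4]
opening: 0.246
grasp_force: 58.7
```

```bash
python3 -c "
from h import *
need([.473,.008,.147],0)
cv2.imwrite('pics/s5.png',cv2.resize(np.hstack([camera('scene')[180:300,180:320],camera('top')[120:240,230:350]]),None,fx=3,fy=3,interpolation=2))"
```

```text
t 17.375 pos [0.4731 0.0083 0.15  ] R [ 1.  0. -0.  0. -1. -0. -0.  0. -1.] open 0.246 gf 58.7 F [ 0.6  0.1 -2.4] M [-0.    0.36  0.03] q6 1.34
dp [-0.     0.001  0.012] turn [0.     0.0001 0.0004]
```

View pics/s5.png

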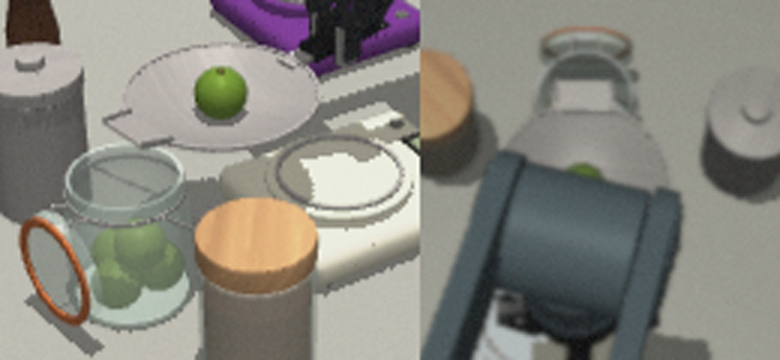

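The lip tip is at top crop (584,80) and scene crop (122,132), the jar rim centre is near (586,…), and the lime is central.

```bash
python3 -c "
from h import *
S=lambda u,v:np.array([u/3+180-.33,v/3+180-.33]);T=lambda u,v:np.array([(u-420)/3+230-.33,v/3+120-.33])
print(*tri(T(584,80),S(122,132)));print(plane('top',T(584,80),.153),plane('scene',S(122,132),.153))
for p in[(534,88),(637,88)]:print(plane('top',T(*p),.115))
print((proj('top',[.6904,.0052,.1113])+.33-[230,120])*3+[420,0])
"
```

```text
[0.6924265  0.00735978 0.15264288] [ 0.06244541 -0.06575317  0.10217855  0.02418061]
[0.69210647 0.00751622] [0.69284669 0.00757804]
[0.69813914 0.05313813]
[ 0.6993823  -0.03997824]
[586.90419355  98.1726374 ]
```

The lip is at (0.692,0.007,0.153), within 3 mm of the mouth's centre. I'll make a small trim (-2 mm x, -1.5 mm y, -4 mm z) and settle.

Emit:
arm_command(dp=[[-0.001,0.001,0.002],[-0.003,0.002,0.006],[-0.005,0.004,0.01],[-0.007,0.005,0.014],[-0.008,0.006,0.016]], turn=[[0,0,0],[0,0,0],[0,0,0],[0,0,0],[0,0,0]], jaw=[0,0,0,0,0])

```text
time_s: 18.1
eef_pos: [0.471, 0.0068, 0.1459]
eef_rot: [-0.0, 1.0, 0.0, -0.0]
wrist_force: [-0.1, -0.0, -2.3]
opening: 0.244
grasp_force: 58.7
```

Emit:
arm_command(dp=[[0,0,0],[0,0,0],[0,0,0],[0,0,0],[0,0,0]], turn=[[0,0,0],[0,0,0],[0,0,0],[0,0,0],[0,0,0]], jaw=[0,0,0,0,0])

```text
time_s: 18.73
eef_pos: [0.4711, 0.0068, 0.146]
eef_rot: [-0.0, 1.0, 0.0, -0.0]
wrist_force: [0.2, -0.1, -2.8]
opening: 0.248
grasp_force: 58.7
```

Emit:
arm_command(dp=[[0,0,0],[0,0,0],[0,0,0],[0,0,0],[0,0,0]], turn=[[0,0,0],[0,0,0],[0,0,0],[0,0,0],[0,0,0]], jaw=[0,0,0,0,0])

```text
time_s: 19.35
eef_pos: [0.4711, 0.0068, 0.146]
eef_rot: [-0.0, 1.0, 0.0, 0.0]
wrist_force: [-0.3, -0.1, -2.1]
opening: 0.247
grasp_force: 58.7
```

Emit:
arm_command(dp=[[0,0,0],[0,0,0],[0,0,0],[0,0,0],[0,0,0]], turn=[[0,0,0],[0,0,0],[0,0,0],[0,0,0],[0,0,0]], jaw=[0,0,0,0,0])

```text
time_s: 19.98
eef_pos: [0.4711, 0.0068, 0.146]
eef_rot: [-0.0, 1.0, 0.0, 0.0]
wrist_force: [-0.3, 0.4, -2.7]
opening: 0.24
grasp_force: 58.7
```

```bash
python3 -c "
from h import *
need([.471,.0068,.146],0)
cv2.imwrite('pics/s6.png',cv2.resize(camera('scene')[180:300,180:320],None,fx=4.5,fy=4.5,interpolation=2))"
```

```text
t 19.975 pos [0.4711 0.0068 0.146 ] R [ 1.  0.  0.  0. -1.  0.  0. -0. -1.] open 0.24 gf 58.7 F [-0.3  0.4 -2.7] M [-0.04  0.25 -0.04] q6 1.33
dp [-0. -0. -0.] turn [-0.     -0.0001  0.0003]
```

View pics/s6.png

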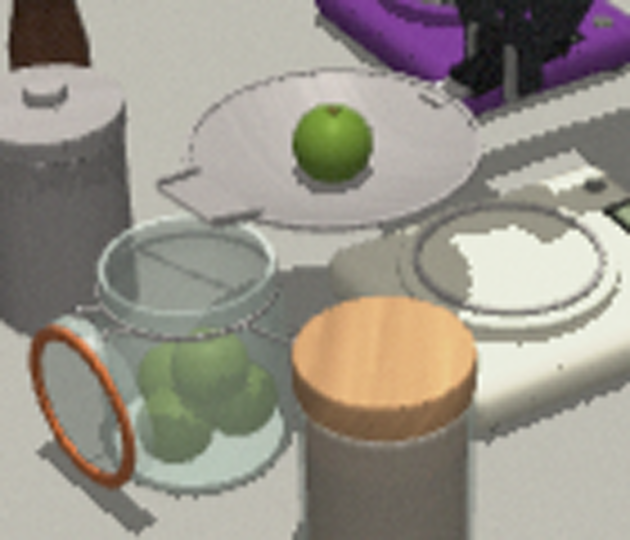

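The lip tip, around crop (185,200), is just above the mouth centre, around (187,260). The pan is level with the lime central at (333,143), the jar hasn't moved, and nothing else is touched.

```bash
python3 -c "
from bench import *
print(hand_in())"
```

```text
the job is handed in; nothing more can be done
None
```

I handed the job in at about 20 s. The arm still holds the pan level, with the lime in its middle and the lip pointing straight away from the robot, within about 2 mm of the jar mouth's centre and 34 mm above it. In the last picture the jar, the scale and the other things in view stand where they were.

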